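# Level the display shelf with a spirit level and its screw foot

### The arm

A 7-joint arm with a two-finger parallel gripper is mounted at the origin on the work surface. World frame = base frame: x ahead of the robot, y to its left, z up, the work surface at z = 0. Lengths are in m, angles in rad, forces in N, time in s.
With the tool pointing down it reaches from about 0.4 to 0.875 m from the base axis. Payload 6.5 kg.
Tool frame: the origin (TCP) lies midway between the tips of the shut fingers; the grasp point (between the pads) lies behind it (robot.grip_depth is the z of the grasp point in the tool frame, in m); z points along the fingers, y is the direction in which the jaws open and shut (so a half turn about z gives the same grasp; the last joint's range is limited). The gripper opens to 85 mm and grips with 20 to 120 N. Pads are 22 mm wide; open, the fingers measure 114 mm over their backs; the gripper's body (76 mm by 85 mm) begins 54 mm behind the grasp point. The pads swing forward as they close: fully open they stand 13 mm farther back than shut.
Start: joints at [1.22, 0.536, -0.004, 1.538, 0.003, 1.067, -0.071], TCP at [0.183, -0.624, 0.231] pointing down, gripper open.
Joint ranges: [-2.7, 2.7], [-0.37, 2.16], [-1.27, 1.26], [0.24, 2.4], [-1.31, 4.45], [0.19, 1.91], [-2.76, 2.76]. Speed limits (rad/s): [2.39, 2.39, 3.14, 3.14, 3.14, 3.14, 3.14].

### API

Orientations are given as a unit quaternion [x, y, z, w].
In Python, from plant import robot gives the robot as it stands. The module is installed in compiled form; this text tells all that it offers.
- The arm moves only by the shell command python3 -m handwheel 'ROWS'. ROWS is JSON, a list that holds one entry, the list of rows, each a list of 7 numbers: the shift along the tool's x, y, z in mm, then the turn, a rotation vector about the tool's x, y, z in rad, then the finger opening in mm, from 0 to 85.4. A call has exactly 8 rows; each row shifts and turns the pose as measured when the row begins, along the tool's axes as they then stand; what a row does not reach is not made up. A row lasts 1/8 s, in which the tool goes at most 62.5 mm and 10.7 degrees, less where a joint would pass 70% of its speed; a pose out of reach is approached as far as the arm can. A call with a gripper value outside its range is refused whole. The fingers move at their own pace and stop on an object; the grip force is fixed at half the most. Time passes only in rows, so rows that do not move let the fingers close, or fill a call up. It gives the time, the measured TCP pose, the force and the opening at its end, in the units of the state.
- robot.sense(): the state, without advancing time (a new reading comes with each control period).
- robot.capture(name): name is "scene" or "top" or "wrist"; returns the picture (420x560x3 uint8, blue, green, red); there is no depth.
- robot.camera_info(name): a dict with "camera_matrix" (3x3 intrinsics, pixels), "R" (3x3) and "t" (3): a world point X has camera coordinates R X + t; the wrist camera has in their place "T_tool_cam" (4x4, takes a point from camera to tool coordinates, whose origin is the TCP and whose axes are the flange's). Camera axes: x right, y down, z forward; pixel columns grow to the right and rows downward; lengths in m; the calibration is good to about 2 mm. A picture is of the moment at which its call begins: read the wrist's pose just before it. camera_info takes no time and is no camera call.
- robot.job_done(): hands the job in, once; it reports no verdict.
The state is a dict: "time": time; "joint_positions": joint angles; "joint_vel": joint speeds; "tau": joint torques, N m; "tool_pos": TCP position; "tool_rot": TCP orientation; "wrist_force": force on the tool from outside, world axes, zero at the start; "moment": the same for the moment, N m; "gripper_width": opening from 0.0 (shut) to 1.0 (fully open).
Only numpy, scipy, OpenCV 4.12 (cv2) and the standard library are available. Lean on these libraries where they do the work, as an engineer would, in place of code of your own. Each camera call takes 0.05 s, during which the arm holds its last target. There are 200 camera calls.

### The job

Lay the yellow spirit level upright, lengthwise on the middle of the wooden display shelf and press it flat, then turn the red knob of the shelf's levelling foot, hands off the level, until the bubble rests between the two black lines. Then press the level down onto the shelf firmly and finish while still pressing, with the bubble still between the lines; leave the other goods on the counter where they are.

Things in the scene. Friction and masses are not known exactly. Their poses are not given: they have to be found in the camera images.
- level_mid (a point): Centre of the loose spirit level: a yellow bar 200 long x 30 wide x 40 mm tall with black ends, about 0.28 kg, standing upright on the counter. Long axis = its x, z up; flat underside 20 mm below this point, flat top 20 mm above. A green vial in the middle of the top shows a pale bubble and two black lines.
- level: The same spirit level; origin at the centre of its underside, same axes.
- bubble (a joint): Position of the pale bubble (14 mm long) along the level's +x axis from the middle of the vial, in m, -0.020 to 0.020. It runs toward the higher end of the level, about 10 mm per degree of slope, and takes 1.5 s to settle. The lines stand 10 mm either side of the middle, so it is between them within 3 mm of 0.
- shelf_mid (a point): Middle of the top face of the wooden display shelf, on a flush grey strip. The board is 150 mm (its x) by 300 mm (its y, lengthwise), top about 72 mm above the counter, z out of the board. It is hinged at its +y end; the foot carries its -y end, which starts too low by 0.6 to 1.6 degrees.
- shelf: The same shelf; origin on its hinge line, 140 mm along +y from the middle of the board and 18 mm below its top; same axes.
- foot_grip (a point): Centre of the red round knob of the levelling foot, 48 mm diameter, 28 mm tall, axis vertical, about 100 mm above the counter, 210 mm from the shelf's middle along its -y. It turns stiffly (0.12 N m), keeps its height and stays where left. Clockwise from above raises that end of the shelf: 0.62 degrees, 6.3 mm of bubble, per radian; counter-clockwise lowers it.
- mug: Bystander, leave alone: blue ceramic mug, 80 mm across, 90 mm tall; origin at the centre of its underside.
- bottle: Bystander, leave alone: white bottle with blue cap, 60 mm across, 190 mm tall; origin at the centre of its underside.
- can: Bystander, leave alone: red can, 66 mm across, 120 mm tall; origin at the centre of its underside.
- bowl: Bystander, leave alone: green plastic bowl, 140 mm across, 60 mm tall; origin at the centre of its underside.
- cup: Bystander, leave alone: orange plastic cup, 74 mm across, 100 mm tall; origin at the centre of its underside.
- driver: Bystander, leave alone: blue-handled screwdriver lying on the counter; origin at the centre of its underside.
- tray: Bystander, leave alone: small open grey tray, 140 x 100 x 50 mm; origin at the centre of its underside.

How it is judged:
On the way, in this order (a step that is already met when the one before it is completed fails the run):
1. the level lies lengthwise on the middle of the shelf and is pressed onto it with more than 6 N, its own weight included (x of level_mid in the frame of shelf_mid between -0.06 and 0.06 m and y of level_mid in the frame of shelf_mid between -0.05 and 0.05 m and z of level_mid in the frame of shelf_mid between 0.015 and 0.025 m and angle between the x axis of level_mid and the y axis of shelf_mid, either way round below 0.26 rad and angle between level_mid's own z axis and vertical below 0.08 rad and contact force between level and shelf above 6 N), for 0.1 s.
2. with the level lying there untouched, the shelf is level and the bubble rests between the lines (x of level_mid in the frame of shelf_mid between -0.06 and 0.06 m and y of level_mid in the frame of shelf_mid between -0.05 and 0.05 m and z of level_mid in the frame of shelf_mid between 0.015 and 0.025 m and angle between the x axis of level_mid and the y axis of shelf_mid, either way round below 0.26 rad and angle between level_mid's own z axis and vertical below 0.08 rad and value of joint bubble between -0.003 and 0.003 m and angle between shelf_mid's own z axis and vertical below 0.009 rad and contact force between each of the arm, the fingers and level below 0.2 N), for 0.5 s.
At the end, for the whole second after the job is handed in: Level upright on the shelf, lengthwise within 15 degrees, within 60 mm across and 50 mm along of its middle; bubble within 3 mm of the middle, shelf within 0.5 degrees of level; the fingers press the level (over 2 N) and it bears on the shelf with over 6 N, through the last second (all of step 1 and value of joint bubble between -0.003 and 0.003 m and angle between shelf_mid's own z axis and vertical below 0.009 rad and contact force between the fingers and level above 2 N); the arm keeps its last pose, push and grip.
It fails at once if a bystander is shifted by more than 40 mm or toppled (distance of any of mug, bottle, can, bowl, cup, driver, tray from where it was at the start of the episode above 0.04 m or angle between any of mug, bottle, can, bowl, cup, tray's own z axis and vertical above 0.5 rad).
It also fails if it takes over 72 s, if anything falls off the work surface, if the arm or the gripper's body presses on something with over 40 N, if the wrist force passes 120 N, or if a joint passes its speed limit or range.

## Working session

There is one attempt and no reset: what is moved stays moved. The work goes in short steps, Python scripts to look and compute and a shell command to move; the robot and the scene stay as the last step left them, time stands still between calls to the robot, and variables do not carry over. Pictures are saved under pics/ and viewed, on a budget of 10 in all, crops included, one or two more only if the job needs it, and the job is handed in when it is done.

```bash
mkdir -p pics; python3 - <<'E'
from plant import robot
import cv2,numpy as np
s=robot.sense();print({k:np.round(v,3).tolist() for k,v in s.items()}, robot.grip_depth)
a=robot.capture("scene");b=robot.capture("top")
cv2.imwrite("pics/s0.png",a);cv2.imwrite("pics/t0.png",b)
for n in("scene","top","wrist"):
  c=robot.camera_info(n);print(n,{k:np.round(v,4).tolist() for k,v in c.items()})
E
```

```text
{'time': 0.0, 'joint_positions': [1.22, 0.537, -0.004, 1.539, 0.003, 1.067, -0.071], 'joint_vel': [-0.0, 0.003, -0.0, 0.001, -0.001, 0.001, 0.0], 'tau': [-0.001, -58.34, 1.048, -25.911, 0.012, 0.009, 0.0], 'tool_pos': [0.182, -0.623, 0.23], 'tool_rot': [0.99, 0.142, -0.0, -0.001], 'wrist_force': [0.803, -0.391, -0.277], 'moment': [0.027, -0.044, -0.058], 'gripper_width': 0.999} -0.0187
scene {'camera_matrix': [[401.4665, 0.0, 277.8348], [0.0, 401.4665, 208.8038], [0.0, 0.0, 1.0]], 'R': [[0.8581, 0.5133, 0.0161], [0.3542, -0.5689, -0.7422], [-0.3718, 0.6426, -0.67]], 't': [-0.4782, -0.1089, 1.287]}
top {'camera_matrix': [[481.8063, 0.0, 289.8266], [0.0, 481.8063, 205.8872], [0.0, 0.0, 1.0]], 'R': [[-0.0288, -0.9996, 0.0065], [-0.9966, 0.0282, -0.0775], [0.0773, -0.0087, -0.997]], 't': [0.0084, 0.5634, 1.4204]}
wrist {'camera_matrix': [[340.3931, 0.0, 277.406], [0.0, 340.3931, 215.9672], [0.0, 0.0, 1.0]], 'T_tool_cam': [[-0.0007, -0.9611, -0.2761, 0.0697], [1.0, -0.0008, 0.0002, -0.0005], [-0.0004, -0.2761, 0.9611, -0.1427], [0.0, 0.0, 0.0, 1.0]]}
```

View pics/t0.png

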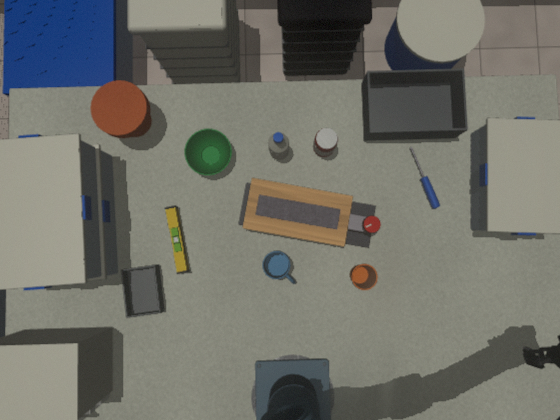

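View pics/s0.png

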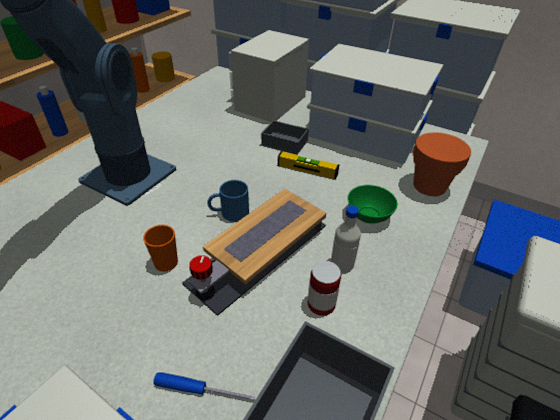

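The top view shows the level at about (176,240) px, the shelf's middle near (298,212) and the knob at (371,225). The mug is at (278,265), the cup at (363,277), and the bottle and can are beyond the shelf. The scene view shows the level upright beside the tray.

```bash
cat >h.py <<'E'
import cv2,numpy as np
from plant import robot
from scipy.spatial.transform import Rotation as Ro
def cam(n,s=None):
    c=robot.camera_info(n)
    K=np.array(c["camera_matrix"])
    if n!="wrist": R=np.array(c["R"]);return K,R.T,-R.T@np.array(c["t"])
    s=s or robot.sense();T=np.array(c["T_tool_cam"]);Rt=Ro.from_quat(s["tool_rot"]).as_matrix()
    return K,Rt@T[:3,:3],Rt@T[:3,3]+np.array(s["tool_pos"])
def ray(C,px,z):
    K,R,o=C; d=R@np.linalg.solve(K,np.array([px[0],px[1],1.]))
    return o+d*(z-o[2])/d[2]
def mask(im,lo,hi):
    return cv2.inRange(cv2.cvtColor(im,cv2.COLOR_BGR2HSV),lo,hi)
def blobs(m,amin=60):
    cs,_=cv2.findContours(m,cv2.RETR_EXTERNAL,cv2.CHAIN_APPROX_NONE)
    return sorted([c for c in cs if cv2.contourArea(c)>amin],key=cv2.contourArea,reverse=True)
def st():
    s=robot.sense();print("t",round(s["time"],2),"p",np.round(s["tool_pos"],4),"q",np.round(s["tool_rot"],4),"F",np.round(s["wrist_force"],1),"w",round(s["gripper_width"],3),"q1,7",np.round(s["joint_positions"],2));return s
E
python3 - <<'E'
from h import *
b=cv2.imread("pics/t0.png");C=cam("top")
def rect(m,z,box,name):
    x0,y0,x1,y1=box;mm=np.zeros_like(m);mm[y0:y1,x0:x1]=m[y0:y1,x0:x1]
    mm=cv2.morphologyEx(mm,cv2.MORPH_CLOSE,np.ones((9,9)))
    c=blobs(mm)[0];p=np.array([ray(C,q[0],z)[:2] for q in c],np.float32)
    print(name,cv2.minAreaRect(p),len(c)); (u,v),r=cv2.minEnclosingCircle(p);print("  circ",u,v,r)
rect(mask(b,(20,120,80),(35,255,255)),.04,(155,195,200,285),"level")
rect(mask(b,(8,60,60),(24,255,255)),.072,(235,170,357,255),"shelf")
rect(mask(b,(170,120,60),(180,255,255))|mask(b,(0,150,60),(6,255,255)),.114,(355,210,390,240),"knob")
for n,px,z in(("mug",(278,265),.09),("cup",(361,274),.1),("bottle",(279,138),.19),("can",(326,138),.12),("tray",(144,292),.03),("bowl",(209,152),.03)): print(n,ray(C,px,z))
E
```

```text
level ((0.4734073281288147, 0.32872140407562256), (0.18905244767665863, 0.031797319650650024), 10.032976150512695) 142
  circ 0.4740642309188843 0.32554787397384644 0.0947960615158081
shelf ((0.5419877171516418, -0.0291968435049057), (0.300580233335495, 0.15124715864658356), 78.17023468017578) 300
  circ 0.5421695709228516 -0.028627922758460045 0.16468623280525208
knob ((0.5003873705863953, -0.2337712198495865), (0.04201195389032364, 0.042132340371608734), 87.66473388671875) 47
  circ 0.4992506206035614 -0.23354700207710266 0.023200994357466698
mug [0.39167591 0.03114655 0.09      ]
cup [ 0.36029669 -0.20085611  0.1       ]
bottle [0.73305291 0.01749201 0.19      ]
can [ 0.74492643 -0.11435479  0.12      ]
tray [0.32189266 0.42679433 0.03      ]
bowl [0.73166128 0.23006569 0.03      ]
```

```bash
cat >>h.py <<'E'
def plan(p,deg,s=None):
    "shift (mm, tool axes) and turn (rad) from here to TCP p, tool down with tool x at world angle deg"
    s=s or st();R=Ro.from_quat(s["tool_rot"]);a=np.radians(deg)
    G=Ro.from_matrix(np.array([[np.cos(a),np.sin(a),0],[np.sin(a),-np.cos(a),0],[0,0,-1]]))
    print("shift mm",np.round(R.inv().apply(np.array(p)-s["tool_pos"])*1000,1),"turn",np.round((R.inv()*G).as_rotvec(),3))
E
python3 -m handwheel '[[[45,-40,-4,0,0,0,85],[50,-45,-4,0,0,0,85],[50,-45,0,0,0,0,85],[50,-45,0,0,0,0,85],[50,-45,0,0,0,0,85],[50,-45,0,0,0,0,85],[50,-45,0,0,0,0,85],[50,-45,0,0,0,0,85]]]'
python3 -c "
from h import *
plan((.474,.327,.23),10.03)"
```

```text
time: 1.1
tool_pos: [0.4446, -0.1982, 0.2362]
tool_rot: [0.991, 0.137, -0.001, -0.001]
wrist_force: [0.8, -0.4, 0.2]
gripper_width: 0.998
t 1.1 p [ 0.4446 -0.1982  0.2362] q [ 9.906e-01  1.371e-01 -1.500e-03 -6.000e-04] F [ 0.8 -0.4  0.2] w 0.998 q1,7 [ 0.52  0.27 -0.22  1.94  0.07  0.95 -1.04]
shift mm [ 171.  -497.4    6.6] turn [-0.002  0.003  0.1  ]
```

```bash
python3 -m handwheel '[[[20,-58,0,0,0,0,85],[20,-58,0,0,0,0,85],[20,-58,0,0,0,0.03,85],[20,-58,0,0,0,0.03,85],[20,-58,0,0,0,0.03,85],[20,-58,0,0,0,0.03,85],[20,-58,0,0,0,0,85],[20,-58,0,0,0,0,85]]]'
python3 -c "
from h import *
plan((.474,.327,.23),10.03)"
```

```text
time: 2.1
tool_pos: [0.4991, 0.2982, 0.2357]
tool_rot: [0.997, 0.075, -0.001, 0.0]
wrist_force: [1.0, -0.7, 0.5]
gripper_width: 0.997
t 2.1 p [0.4991 0.2982 0.2357] q [ 9.972e-01  7.470e-02 -8.000e-04  4.000e-04] F [ 1.  -0.7  0.5] w 0.997 q1,7 [-0.29  0.45 -0.44  1.7   0.22  1.04 -2.22]
shift mm [-20.5 -32.3   5.7] turn [ 0.001  0.002 -0.025]
```

```bash
python3 -m handwheel '[[[-20,-38,10,0,0,-0.028,85],[0,0,15,0,0,0,85],[0,0,15,0,0,0,85],[0,0,10,0,0,0,85],[0,0,0,0,0,0,85],[0,0,0,0,0,0,85],[0,0,0,0,0,0,85],[0,0,0,0,0,0,85]]]'
python3 - <<'E'
from h import *
s=st();im=robot.capture("wrist");C=cam("wrist",s);cv2.imwrite("pics/w1.png",im)
m=cv2.morphologyEx(mask(im,(20,110,70),(36,255,255)),cv2.MORPH_CLOSE,np.ones((15,15)))
c=blobs(m)[0];p=np.array([ray(C,q[0],.04)[:2] for q in c],np.float32);print(cv2.minAreaRect(p))
plan((.474,.327,.012),10.03,s)
E
```

```text
time: 3.1
tool_pos: [0.4739, 0.3356, 0.183]
tool_rot: [0.996, 0.089, -0.001, -0.0]
wrist_force: [-0.0, 0.0, -0.2]
gripper_width: 0.997
t 3.1 p [0.4739 0.3356 0.183 ] q [ 9.96e-01  8.93e-02 -1.00e-03 -2.00e-04] F [-0.   0.  -0.2] w 0.997 q1,7 [-0.37  0.52 -0.44  1.75  0.26  0.94 -2.3 ]
((0.47195249795913696, 0.3306189775466919), (0.18879470229148865, 0.029704850167036057), 9.763859748840332)
shift mm [ -1.1   8.6 171. ] turn [-0.001  0.002  0.004]
```

View pics/w1.png

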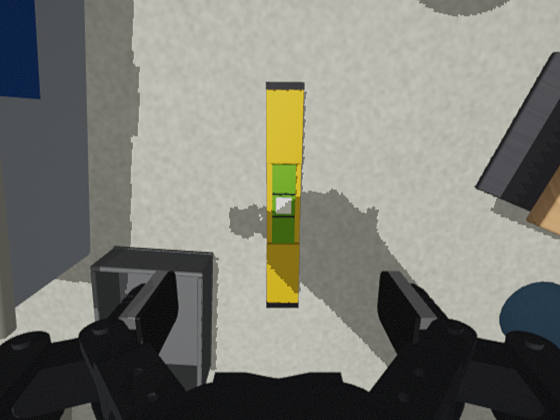

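The wrist view shows the level centred at about (285,195) px, lined up with the jaws. The tray corner at (215,250) is clear of the left finger's path.

```bash
python3 -m handwheel '[[[-3,4.5,30,0,0,0.004,70],[0,0,35,0,0,0,70],[0,0,35,0,0,0,70],[0,0,30,0,0,0,70],[0,0,15,0,0,0,70],[0,0,5,0,0,0,70],[0,0,0,0,0,0,70],[0,0,0,0,0,0,70]]]'
python3 -c "
from h import *
plan((.472,.3305,.010),9.9)"
```

```text
time: 4.15
tool_pos: [0.4754, 0.3338, 0.0333]
tool_rot: [0.996, 0.087, 0.003, -0.003]
wrist_force: [0.7, -0.5, -0.3]
gripper_width: 0.82
t 4.15 p [0.4754 0.3338 0.0333] q [ 0.9962  0.0871  0.0032 -0.0028] F [ 0.7 -0.5 -0.3] w 0.82 q1,7 [-0.43  0.72 -0.35  1.83  0.38  0.65 -2.4 ]
shift mm [-4.   2.8 23.3] turn [-0.005 -0.007  0.002]
```

```bash
python3 -m handwheel '[[[-4,3,12,-0.005,-0.007,0.002,70],[0,0,12,0,0,0,70],[0,0,0,0,0,0,70],[0,0,0,0,0,0,15],[0,0,0,0,0,0,15],[0,0,0,0,0,0,15],[0,0,0,0,0,0,15],[0,0,0,0,0,0,15]]]'
python3 -c "
from h import *
plan((.472,.3305,.2),9.9)"
```

```text
time: 5.15
tool_pos: [0.4726, 0.3306, 0.0089]
tool_rot: [0.996, 0.086, 0.001, -0.0]
wrist_force: [-0.3, 0.2, -0.8]
gripper_width: 0.338
t 5.15 p [0.4726 0.3306 0.0089] q [ 9.963e-01  8.600e-02  7.000e-04 -5.000e-04] F [-0.3  0.2 -0.8] w 0.338 q1,7 [-0.44  0.76 -0.33  1.83  0.4   0.61 -2.42]
shift mm [-3.000e-01 -1.000e-01 -1.911e+02] turn [-0.001 -0.002 -0.001]
```

```bash
python3 -m handwheel '[[[0,0,-20,0,0,0,15],[0,0,-30,0,0,0,15],[0,0,-35,0,0,0,15],[0,0,-35,0,0,0,15],[0,0,-30,0,0,0,15],[0,10,-15,0,0,0,15],[0,25,0,0,0,-0.05,15],[0,35,0,0,0,-0.08,15]]]'
python3 -c "
from h import *
plan((.542,-.029,.15),78.2)"
```

```text
time: 6.15
tool_pos: [0.4836, 0.2599, 0.1842]
tool_rot: [0.988, 0.155, 0.0, 0.0]
wrist_force: [0.1, 0.0, -4.2]
gripper_width: 0.336
t 6.15 p [0.4836 0.2599 0.1842] q [9.879e-01 1.551e-01 0.000e+00 3.000e-04] F [ 0.1  0.  -4.2] w 0.336 q1,7 [-0.21  0.47 -0.47  1.83  0.26  0.91 -2.06]
shift mm [-33.  292.9  34.3] turn [ 0.     0.    -1.053]
```

```bash
python3 -m handwheel '[[[-4,40,0,0,0,-0.14,15],[-9,39,0,0,0,-0.14,15],[-14,37,0,0,0,-0.14,15],[-19,35,0,0,0,-0.14,15],[-23,32,0,0,0,-0.14,15],[-27,29,0,0,0,-0.14,15],[-30,24,0,0,0,-0.14,15],[-22,14,0,0,0,-0.1,15]]]'
python3 -c "
from h import *
plan((.542,-.029,.15),78.2)"
```

```text
time: 7.15
tool_pos: [0.5556, -0.0535, 0.1836]
tool_rot: [0.757, 0.653, -0.006, 0.0]
wrist_force: [0.3, 0.0, -2.7]
gripper_width: 0.337
t 7.15 p [ 0.5556 -0.0535  0.1836] q [ 7.574e-01  6.529e-01 -6.400e-03  4.000e-04] F [ 0.3  0.  -2.7] w 0.337 q1,7 [ 0.5   0.53 -0.65  1.79  0.39  0.96 -0.46]
shift mm [ 22.6 -16.8  33.5] turn [-0.008  0.01   0.058]
```

```bash
python3 -m handwheel '[[[23,-17,10,-0.008,0.01,0.058,15],[0,0,20,0,0,0,15],[0,0,25,0,0,0,15],[0,0,15,0,0,0,15],[0,0,5,0,0,0,15],[0,0,0,0,0,0,15],[0,0,0,0,0,0,15],[0,0,0,0,0,0,15]]]'
python3 - <<'E'
from h import *
plan((.542,-.029,.083),78.2)
cv2.imwrite("pics/t1.png",robot.capture("top")[150:290,200:420].repeat(3,0).repeat(3,1))
E
```

```text
time: 8.15
tool_pos: [0.5397, -0.0372, 0.1072]
tool_rot: [0.779, 0.627, -0.002, 0.001]
wrist_force: [1.0, -0.3, -3.6]
gripper_width: 0.343
t 8.15 p [ 0.5397 -0.0372  0.1072] q [ 0.7794  0.6265 -0.0022  0.0015] F [ 1.  -0.3 -3.6] w 0.343 q1,7 [ 0.43  0.6  -0.58  1.89  0.46  0.79 -0.63]
shift mm [ 8.6  0.5 24.2] turn [-0.001  0.005 -0.011]
```

View pics/t1.png

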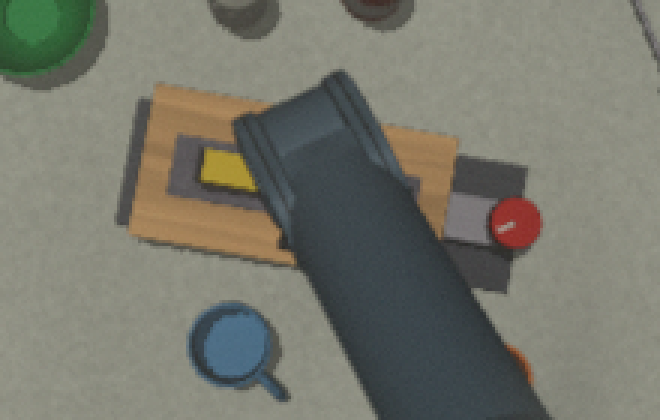

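The level hangs over the shelf strip with its left end at about (225,170) px in the crop, lined up lengthwise. I'll lower it now.

```bash
python3 -m handwheel '[[[8.6,0.5,8,-0.001,0.005,-0.011,15],[0,0,8,0,0,0,15],[0,0,4,0,0,0,15],[0,0,2,0,0,0,15],[0,0,2,0,0,0,15],[0,0,2,0,0,0,15],[0,0,2,0,0,0,15],[0,0,2,0,0,0,15]]]'
python3 -c "
from h import *
plan((.542,-.029,.081),78.2)"
```

```text
time: 9.2
tool_pos: [0.5427, -0.0288, 0.0775]
tool_rot: [0.776, 0.631, -0.0, 0.001]
wrist_force: [-12.6, -2.3, 30.9]
gripper_width: 0.337
t 9.2 p [ 0.5427 -0.0288  0.0775] q [ 7.758e-01  6.310e-01 -3.000e-04  1.100e-03] F [-12.6  -2.3  30.9] w 0.337 q1,7 [ 0.39  0.65 -0.56  1.9   0.5   0.73 -0.66]
shift mm [-0.4 -0.6 -3.5] turn [0.001 0.002 0.001]
```

```bash
python3 -m handwheel '[[[0,0,-1,0,0,0,15],[0,0,-1,0,0,0,15],[0,0,0,0,0,0,60],[0,0,0,0,0,0,60],[0,0,0,0,0,0,60],[0,0,-20,0,0,0,70],[0,0,-30,0,0,0,70],[0,0,-40,0,0,0,70]]]'
python3 -m handwheel '[[[-20,0,-40,0,0,0,40],[-45,0,-20,0,0,0,0],[-45,0,0,0,0,0,0],[-45,0,0,0,0,0,0],[0,0,0,0,0,0,0],[0,0,0,0,0,0,0],[0,0,0,0,0,0,0],[0,0,0,0,0,0,0]]]'
python3 - <<'E'
from h import *
s=st()
im=robot.capture("wrist");cv2.imwrite("pics/w2.png",im)
C=cam("wrist",s)
m=cv2.morphologyEx(mask(im,(20,110,70),(36,255,255)),cv2.MORPH_CLOSE,np.ones((15,15)))
c=blobs(m)[0];print(cv2.minAreaRect(np.array([ray(C,q[0],.112)[:2] for q in c],np.float32)))
plan((.542,-.029,.12),78.2,s);plan((.4995,-.2345,.20),78.2,s)
E
```

```text
time: 10.2
tool_pos: [0.5422, -0.0279, 0.173]
tool_rot: [0.775, 0.631, -0.0, 0.0]
wrist_force: [0.9, -0.1, -0.5]
gripper_width: 0.823
time: 11.2
tool_pos: [0.5147, -0.1795, 0.2482]
tool_rot: [0.773, 0.634, 0.005, 0.006]
wrist_force: [0.1, 0.2, 0.8]
gripper_width: 0.003
t 11.2 p [ 0.5147 -0.1795  0.2482] q [0.7729 0.6344 0.0051 0.0063] F [0.1 0.2 0.8] w 0.003 q1,7 [ 0.77  0.41 -0.66  1.79  0.29  1.03 -0.19]
((0.5326721668243408, -0.07501653581857681), (0.09263966977596283, 0.02953426167368889), 78.47930145263672)
shift mm [152.9  -4.6 128.1] turn [0.016 0.    0.01 ]
shift mm [-56.9  -4.9  48.1] turn [0.016 0.    0.01 ]
```

View pics/w2.png

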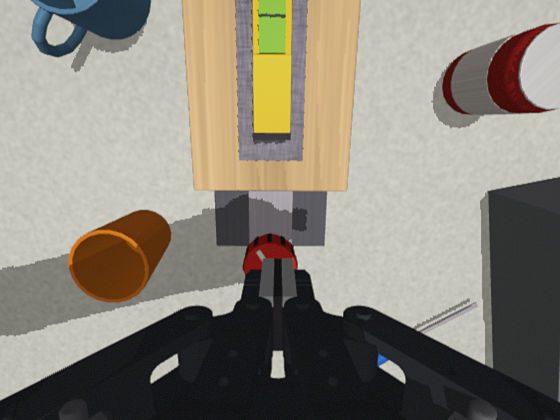

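The wrist view shows the level lying flat along the strip, with its near end at (271,138) px, and the knob at (270,250). The vial is cut off at the top, so I'll move forward to read the bubble.

```bash
python3 -m handwheel '[[[35,-4,10,0.016,0,0.01,70],[45,0,15,0,0,0,70],[45,0,15,0,0,0,70],[20,0,10,0,0,0,70],[0,0,0,0,0,0,70],[0,0,0,0,0,0,70],[0,0,0,0,0,0,70],[0,0,0,0,0,0,70]]]'
cat >bub.py <<'E'
import sys
from h import *
s=st();im=robot.capture("wrist");C=cam("wrist",s)
m=cv2.morphologyEx(mask(im,(20,110,70),(36,255,255)),cv2.MORPH_CLOSE,np.ones((15,15)))
c=blobs(m)[0];x,y,w,h=cv2.boundingRect(c)
print("level",cv2.minAreaRect(np.array([ray(C,q[0],.112)[:2] for q in c],np.float32)))
g=blobs(mask(im,(37,90,40),(75,255,255)),40)
gm=np.zeros(im.shape[:2],np.uint8);g=[q for q in g if x-5<q[:,0,0].mean()<x+w+5 and y-5<q[:,0,1].mean()<y+h+5]
hull=cv2.convexHull(np.vstack(g));cv2.fillConvexPoly(gm,hull,255)
hs=cv2.cvtColor(im,cv2.COLOR_BGR2HSV);b=cv2.inRange(hs,(0,0,110),(179,90,255))&gm
k=cv2.inRange(hs,(0,0,0),(179,255,60))&gm
u=np.array([np.cos(np.radians(78.2)),np.sin(np.radians(78.2))])
P=lambda mm:np.array([ray(C,(q[1],q[0]),.112)[:2]@u for q in np.argwhere(mm)])*1000
hv=np.array([ray(C,q[0],.112)[:2]@u for q in hull])*1000
mid=(hv.max()+hv.min())/2;print("vial len",np.ptp(hv));
bp=P(b);print("bubble (+ = shelf +y)",round(bp.mean()-mid,2),"range",np.percentile(bp-mid,[3,97]).round(1),len(bp))
kp=P(k)-mid;print("black hist",np.histogram(kp,np.arange(-24,25,2)) [0].tolist() if len(kp) else None)
cv2.imwrite(sys.argv[1],cv2.resize(im[max(0,y-10):y+h+10,max(0,x-60):x+w+60],None,fx=2,fy=2))
E
python3 bub.py pics/w3.png
```

```text
time: 12.25
tool_pos: [0.5417, -0.0336, 0.1976]
tool_rot: [0.776, 0.63, 0.0, 0.001]
wrist_force: [-1.0, -1.3, 0.2]
gripper_width: 0.819
t 12.25 p [ 0.5417 -0.0336  0.1976] q [7.764e-01 6.302e-01 1.000e-04 7.000e-04] F [-1.  -1.3  0.2] w 0.819 q1,7 [ 0.49  0.48 -0.66  1.83  0.36  0.96 -0.54]
level ((0.5427027940750122, -0.02677895873785019), (0.18444965779781342, 0.029791606590151787), 78.44745635986328)
vial len 68.61391729809277
bubble (+ = shelf +y) 12.4 range [ 5.3 19.4] 413
black hist [0, 0, 0, 0, 0, 0, 27, 27, 0, 0, 0, 0, 0, 0, 0, 0, 9, 0, 0, 0, 0, 0, 0, 0]
```

View pics/w3.png

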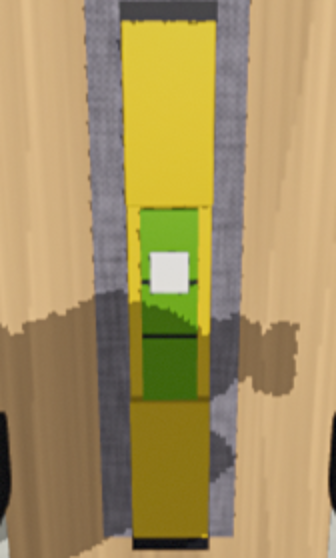

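The crop shows the bubble at (169,272) px, covering the +y line at about (169,283); the other line is at (169,336). It is about 12.7 mm off toward the hinge end, so it needs about 2.0 rad clockwise.

```bash
python3 -m handwheel '[[[-35,0,0,0,0,0,75],[-48,0,0,0,0,0,75],[-48,0,0,0,0,0,75],[-48,0,0,0,0,0,75],[-35,0,0,0,0,0,75],[0,0,0,0,0,0,75],[0,0,0,0,0,0,75],[0,0,0,0,0,0,75]]]'
python3 -c "
from h import *
plan((.499,-.234,.089),78.2)"
```

```text
time: 13.3
tool_pos: [0.4967, -0.251, 0.1993]
tool_rot: [0.777, 0.629, 0.001, 0.002]
wrist_force: [-0.0, 0.8, -0.3]
gripper_width: 0.877
t 13.3 p [ 0.4967 -0.251   0.1993] q [0.7772 0.6293 0.0013 0.0021] F [-0.   0.8 -0.3] w 0.877 q1,7 [ 0.86  0.49 -0.62  1.8   0.34  0.96 -0.11]
shift mm [ 17.2  -1.8 110.2] turn [ 0.005  0.001 -0.004]
```

```bash
python3 -m handwheel '[[[17,-2,15,0.005,0.001,-0.004,75],[0,0,25,0,0,0,75],[0,0,30,0,0,0,75],[0,0,20,0,0,0,75],[0,0,10,0,0,0,75],[0,0,0,0,0,0,75],[0,0,0,0,0,0,75],[0,0,0,0,0,0,75]]]'
python3 -c "
from h import *
plan((.499,-.234,.089),78.2)"
```

```text
time: 14.3
tool_pos: [0.5033, -0.2261, 0.0998]
tool_rot: [0.772, 0.635, 0.003, 0.002]
wrist_force: [-0.9, -0.4, 0.5]
gripper_width: 0.875
t 14.3 p [ 0.5033 -0.2261  0.0998] q [0.7721 0.6355 0.0026 0.0016] F [-0.9 -0.4  0.5] w 0.875 q1,7 [ 0.76  0.62 -0.56  1.87  0.45  0.77 -0.23]
shift mm [-8.6 -2.8 10.7] turn [ 0.006 -0.002  0.012]
```

```bash
python3 -m handwheel '[[[-8.6,-2.8,5,0.006,-0.002,0.012,75],[0,0,5,0,0,0,75],[0,0,0,0,0,0,75],[0,0,0,0,0,0,75],[0,0,0,0,0,0,20],[0,0,0,0,0,0,20],[0,0,0,0,0,0,20],[0,0,0,0,0,0,20]]]'
python3 -c "
from h import *
plan((.499,-.234,.089),78.2)"
```

```text
time: 15.3
tool_pos: [0.499, -0.2354, 0.0903]
tool_rot: [0.776, 0.63, -0.0, 0.001]
wrist_force: [0.3, 0.3, -0.5]
gripper_width: 0.541
t 15.3 p [ 0.499  -0.2354  0.0903] q [ 7.765e-01  6.302e-01 -2.000e-04  7.000e-04] F [ 0.3  0.3 -0.5] w 0.541 q1,7 [ 0.77  0.63 -0.54  1.87  0.46  0.76 -0.24]
shift mm [ 1.3 -0.3  1.3] turn [ 0.001  0.001 -0.001]
```

```bash
python3 -m handwheel '[[[0,0,0,0,0,0.14,20],[0,0,0,0,0,0.14,20],[0,0,0,0,0,0.14,20],[0,0,0,0,0,0.14,20],[0,0,0,0,0,0.14,20],[0,0,0,0,0,0.14,20],[0,0,0,0,0,0.14,20],[0,0,0,0,0,0.14,20]]]'
python3 -c "
from h import *
plan((.499,-.2354,.0903),78.2-114.6)"
```

```text
time: 16.3
tool_pos: [0.4989, -0.2353, 0.0903]
tool_rot: [0.994, 0.106, 0.0, 0.001]
wrist_force: [-0.5, -0.8, -1.0]
gripper_width: 0.54
t 16.3 p [ 0.4989 -0.2353  0.0903] q [9.944e-01 1.059e-01 1.000e-04 1.000e-03] F [-0.5 -0.8 -1. ] w 0.54 q1,7 [ 0.56  0.58 -0.26  1.89  0.22  0.7  -1.19]
shift mm [ 0.   0.1 -0. ] turn [ 0.002 -0.001  0.848]
```

```bash
python3 -m handwheel '[[[0,0,0,0,0,0.14,20],[0,0,0,0,0,0.14,20],[0,0,0,0,0,0.14,20],[0,0,0,0,0,0.14,20],[0,0,0,0,0,0.14,20],[0,0,0,0,0,0.1,20],[0,0,0,0,0,0,20],[0,0,0,0,0,0,20]]]'
python3 -c "
from h import *
plan((.499,-.2354,.0903),78.2-114.6)"
```

```text
time: 17.3
tool_pos: [0.4989, -0.2351, 0.0903]
tool_rot: [0.954, -0.3, 0.0, 0.001]
wrist_force: [-1.0, -0.2, 0.5]
gripper_width: 0.54
t 17.3 p [ 0.4989 -0.2351  0.0903] q [ 9.540e-01 -2.997e-01  4.000e-04  1.500e-03] F [-1.  -0.2  0.5] w 0.54 q1,7 [ 0.39  0.57 -0.05  1.9   0.05  0.68 -1.86]
shift mm [ 0.2  0.2 -0. ] turn [ 0.003 -0.002  0.027]
```

```bash
python3 -m handwheel '[[[0,0,0,0,0,0,75],[0,0,0,0,0,0,75],[0,0,0,0,0,0,75],[0,0,-20,0,0,0,75],[0,0,-40,0,0,-0.05,75],[0,0,-40,0,0,-0.15,75],[0,0,-20,0,0,-0.17,75],[0,0,0,0,0,-0.17,75]]]'
python3 -m handwheel '[[[0,0,0,0,0,-0.18,75],[0,0,0,0,0,-0.18,75],[0,0,0,0,0,-0.18,75],[0,0,0,0,0,-0.18,75],[0,0,0,0,0,-0.18,75],[0,0,0,0,0,-0.18,75],[0,0,0,0,0,-0.18,75],[0,0,0,0,0,-0.18,75]]]'
python3 -c "
from h import *
plan((.5417,-.0336,.1976),78.2)"
```

```text
time: 18.3
tool_pos: [0.4991, -0.2341, 0.2141]
tool_rot: [1.0, -0.024, -0.0, 0.001]
wrist_force: [0.3, -0.9, -0.2]
gripper_width: 0.88
time: 19.3
tool_pos: [0.499, -0.2342, 0.2153]
tool_rot: [0.751, 0.66, -0.001, 0.002]
wrist_force: [0.1, 0.2, -0.2]
gripper_width: 0.875
t 19.3 p [ 0.499  -0.2342  0.2153] q [ 0.7509  0.6605 -0.0008  0.0019] F [ 0.1  0.2 -0.2] w 0.875 q1,7 [ 0.74  0.43 -0.5   1.8   0.25  0.97  0.01]
shift mm [204.5  16.7  17. ] turn [0.002 0.004 0.078]
```

```bash
python3 -m handwheel '[[[40,3,4,0,0,0.07,75],[50,0,4,0,0,0,75],[50,0,4,0,0,0,75],[45,0,4,0,0,0,75],[20,0,0,0,0,0,75],[0,0,0,0,0,0,75],[0,0,0,0,0,0,75],[0,0,0,0,0,0,75]]]'
python3 bub.py pics/w4.png
```

```text
time: 20.3
tool_pos: [0.5405, -0.032, 0.1982]
tool_rot: [0.775, 0.632, -0.001, 0.003]
wrist_force: [0.3, 0.1, -0.5]
gripper_width: 0.879
t 20.3 p [ 0.5405 -0.032   0.1982] q [ 0.7748  0.6322 -0.0009  0.003 ] F [ 0.3  0.1 -0.5] w 0.879 q1,7 [ 0.39  0.45 -0.53  1.84  0.28  0.93 -0.47]
level ((0.5424509644508362, -0.027226842939853668), (0.18819376826286316, 0.03001593053340912), 78.33917236328125)
vial len 68.99340448215278
bubble (+ = shelf +y) 0.68 range [-6.3  7.5] 386
black hist [0, 0, 0, 0, 0, 0, 29, 25, 0, 0, 0, 0, 0, 0, 0, 0, 27, 0, 0, 0, 0, 0, 0, 0]
```

View pics/w4.png

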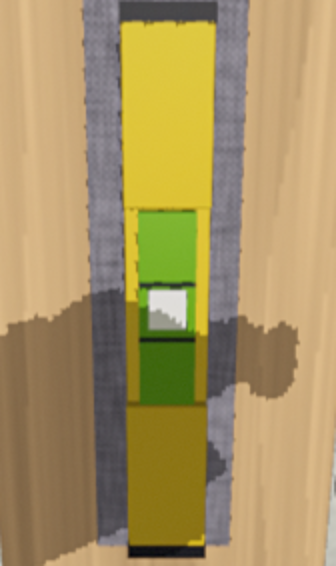

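The crop shows the lines at rows 286 and 340 and the bubble spanning rows 290 to 329, so it is about 1.3 mm toward the hinge side and between the lines, hands off. Next I'll shut the fingers and press about 45 mm to the foot side of the middle. The wrist camera keeps the vial in view there, so I can check the bubble under load.

```bash
python3 -m handwheel '[[[0,0,0,0,0,0,0],[-20,0,0,0,0,0,0],[-20,0,5,0,0,0,0],[0,0,15,0,0,0,0],[0,0,15,0,0,0,0],[0,0,10,0,0,0,0],[0,0,0,0,0,0,0],[0,0,0,0,0,0,0]]]'
python3 -c "
from h import *
plan((.533,-.072,.115),78.2)"
```

```text
time: 21.35
tool_pos: [0.5317, -0.0731, 0.1492]
tool_rot: [0.775, 0.632, -0.001, 0.002]
wrist_force: [0.0, 0.6, -0.3]
gripper_width: -0.001
t 21.35 p [ 0.5317 -0.0731  0.1492] q [ 0.7752  0.6317 -0.0011  0.0021] F [ 0.   0.6 -0.3] w -0.001 q1,7 [ 0.43  0.5  -0.5   1.89  0.32  0.83 -0.43]
shift mm [ 1.5  1.  34.2] turn [0.002 0.004 0.003]
```

```bash
python3 -m handwheel '[[[1.5,1,12,0.002,0.004,0.003,0],[0,0,12,0,0,0,0],[0,0,6,0,0,0,0],[0,0,2,0,0,0,0],[0,0,1,0,0,0,0],[0,0,1,0,0,0,0],[0,0,1,0,0,0,0],[0,0,1,0,0,0,0]]]'
python3 -c "
from h import *
plan((.533,-.072,.112),78.2)"
```

```text
time: 22.35
tool_pos: [0.534, -0.0716, 0.1117]
tool_rot: [0.776, 0.631, 0.001, 0.001]
wrist_force: [-2.8, 0.2, 9.6]
gripper_width: 0.002
t 22.35 p [ 0.534  -0.0716  0.1117] q [7.762e-01 6.305e-01 6.000e-04 7.000e-04] F [-2.8  0.2  9.6] w 0.002 q1,7 [ 0.41  0.56 -0.47  1.9   0.36  0.76 -0.46]
shift mm [-0.6 -0.9 -0.3] turn [ 0.002  0.    -0.   ]
```

```bash
for i in 1 2; do python3 -m handwheel '[[[0,0,1.2,0,0,0,0],[0,0,1.2,0,0,0,0],[0,0,1.2,0,0,0,0],[0,0,1.2,0,0,0,0],[0,0,1.2,0,0,0,0],[0,0,1.2,0,0,0,0],[0,0,1.2,0,0,0,0],[0,0,1.2,0,0,0,0]]]'; done
python3 bub.py pics/w5.png; python3 bub.py pics/w6.png
```

```text
time: 23.35
tool_pos: [0.5341, -0.0717, 0.1117]
tool_rot: [0.776, 0.63, -0.002, 0.003]
wrist_force: [-4.2, 0.6, 12.6]
gripper_width: 0.005
time: 24.35
tool_pos: [0.5341, -0.0716, 0.1118]
tool_rot: [0.776, 0.63, -0.003, 0.005]
wrist_force: [-4.9, -0.7, 13.5]
gripper_width: 0.0
t 24.35 p [ 0.5341 -0.0716  0.1118] q [ 0.7764  0.6303 -0.0035  0.0053] F [-4.9 -0.7 13.5] w 0.0 q1,7 [ 0.4   0.56 -0.46  1.9   0.37  0.76 -0.48]
level ((0.5448662042617798, -0.0159170962870121), (0.10998787730932236, 0.029737526550889015), 78.15697479248047)
vial len 69.53621996503944
bubble (+ = shelf +y) 0.75 range [-6.1  7.5] 1121
black hist [0, 0, 0, 0, 0, 0, 94, 13, 0, 0, 0, 0, 0, 0, 0, 0, 48, 2, 0, 0, 0, 0, 0, 0]
t 24.4 p [ 0.5341 -0.0716  0.1117] q [ 0.7764  0.6302 -0.0035  0.0053] F [-4.2  0.3 13. ] w 0.002 q1,7 [ 0.4   0.56 -0.46  1.9   0.37  0.76 -0.48]
level ((0.5448890328407288, -0.015942104160785675), (0.10997124016284943, 0.029720498248934746), 78.1529769897461)
vial len 69.52682394928658
bubble (+ = shelf +y) 0.75 range [-6.1  7.5] 1121
black hist [0, 0, 0, 0, 0, 0, 95, 14, 0, 0, 0, 0, 0, 0, 0, 0, 53, 2, 0, 0, 0, 0, 0, 0]
```

View pics/w5.png

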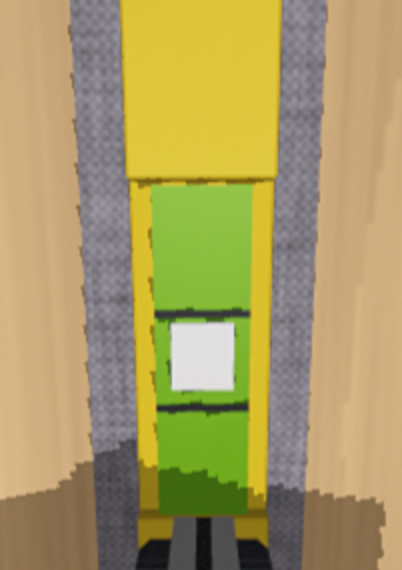

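The crop shows the lines at rows 315 and 408 and the bubble from row 322 to 391. That is about 1.1 mm off centre and steady under a press of about 13 N, so I'll hand in.

```bash
python3 -c "
from h import *
st();robot.job_done()"
```

```text
t 24.45 p [ 0.5341 -0.0717  0.1117] q [ 0.7764  0.6302 -0.0035  0.0053] F [-4.8  0.4 12.9] w -0.002 q1,7 [ 0.4   0.56 -0.46  1.9   0.37  0.76 -0.48]
the job is handed in; nothing more can be done
```

I laid the level lengthwise on the middle of the shelf, pressed it down at about 31 N and let go. I then turned the red knob about 1.97 rad clockwise, which moved the bubble from about 12.7 mm off to about 1.3 mm off with hands off the level. I handed the job in at 24.5 s, with the shut fingers pressing on the level about 45 mm to the foot side of its middle.

**Last checks:**
- **Press:** steady at about 13 N.
- **Bubble:** about 1.1 mm off centre toward the hinge end, inside the 3 mm limit. Two readings under load agreed, so I made no further knob correction.
- **Level on the shelf:** measured within 3 mm of the shelf's middle and under 1° from its length, before the final press.
- **Other goods:** the arm's path kept clear of them and no unexpected contact force showed. I took no closing picture of the whole counter.

No check failed or disagreed.

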